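Pop a wound spool off its spindle with the pedal and box it

TASK

Press the red pedal of the spool lifter all the way down to its stop so that the golden spool rises out of the guard ring, and let the pedal come back up. Then draw the raised spool straight up off its spindle and set it down upright, without dropping it, on the cork disc in the empty compartment of the green bobbin box. Leave everything else on the table where it is.

Things in the scene. Friction and masses are not known exactly. Their poses are not given: they have to be found in the camera images.
- winder: Spool lifter, screwed to the table: blue base plate 235 x 100 x 10 mm, red pedal at its -x end, upright steel spindle inside an aluminium guard ring at its +x end. Origin on the table under the pedal's pivot; +x points from pedal to spindle, z up. The pivot is a cross pin along y at z = 50 mm; the spindle axis is at x = +75 mm, y = 0.
- pedal (a joint): Angle of the pedal about its pivot pin, rad: 0 up at rest, 0.48 fully down on its stop; a spring brings it back. Pressing takes about 4 N at the top and 12 N at the bottom. As it goes down, the fork at its other end pushes the lift plate up.
- pedal_pad (a point): Centre of the top face of the red ribbed pedal pad, 55 mm long (winder x) x 64 mm wide x 8 mm thick, 100 mm from the pivot; moves with the pedal. 78 mm above the table at rest (face sloping 0.24 rad, free end higher), 30 mm above the table at the stop (free end lower by the same slope).
- lift (a joint): Height of the round black plate (58 mm across, 6 mm thick) under the spool above its lowest place, m: 0 down, about 0.035 when the pedal has been pressed to its stop. It stays up by friction when the pedal returns; pushing down on the spool with more than about 4 N sinks it again.
- spindle_tip (a point): Tapered tip of the upright steel spindle (18 mm thick), on its axis, 126 mm above the table. The guard ring round the spindle (bore 68 mm, outside 76 mm) stands on four thin rods and reaches from 78.5 to 114.5 mm above the table.
- spool: The golden wound spool: a round tube of wound thread, 56 mm outside diameter, 70 mm tall, bore 24 mm, about 0.14 kg. Origin at the centre of its underside, z along its axis. At the start it sits on the spindle, its top about flush with the guard ring's rim, so it cannot be gripped; after the pedal stroke about 35 mm of it stands above the rim.
- bobbin_box: Green open plastic box fixed to the table, 210 mm (x) x 112 mm (y) x 40 mm tall, walls and floor 5 mm. Origin at the centre of its underside. A divider across the middle makes two compartments, centred at x = +51 and -51 mm, each 97 x 102 mm inside; one holds the purple spool, the other a cork disc.
- cork: Flat round cork disc, 84 mm across, 3 mm thick, fixed to the floor in the middle of the empty compartment. Origin at the centre of its underside, z up.
- cork_top (a point): Centre of the cork disc's top face, 8 mm above the table.
- spare_spool: Purple spool of the same size, standing in the other compartment; leave it there. Origin at the centre of its underside.
- votive: Amber glass votive cup, 68 mm across, 65 mm tall; leave alone. Origin under its centre.
- thimble: Steel thimble, 22 mm across, 26 mm tall; leave alone. Origin under its centre.
- tin: Round aluminium tin with snap lid, 92 mm across, 38 mm tall; leave alone. Origin under its centre.
- mug: Blue mug, 76 mm across, 85 mm tall; leave alone. Origin under its centre.
There are look-alikes about, which are no part of the job. Leave any blue or turquoise look-alike of the spool alone.

How it is judged:
On the way, in this order (a step that is already met when the one before it is completed fails the run):
1. the pedal is pressed down to its stop, with the spool still on the spindle (value of joint pedal above 0.445 rad and horizontal distance between spool and spindle_tip below 0.008 m), for 0.2 s.
2. the pedal has come back up and the spool stands raised on the lift plate, still on the spindle (value of joint pedal below 0.08 rad and value of joint lift above 0.025 m and horizontal distance between spool and spindle_tip below 0.008 m and z of spool in the frame of spindle_tip below -0.01 m), for 0.1 s.
3. the spool has been slid up clear of the spindle (z of spool in the frame of spindle_tip above 0 m), for 0.05 s.
At the end, for the whole second after the job is handed in: The golden spool stands upright (within 0.08 rad) and still on the cork disc (its foot within 4 mm of the disc's top face), its axis within 20 mm of the disc's centre, and the pedal is back up (below 0.08 rad) (horizontal distance between spool and cork_top below 0.02 m and z of spool in the frame of cork_top between -0.004 and 0.004 m and angle between spool's own z axis and vertical below 0.08 rad and linear speed of spool below 0.02 m/s and value of joint pedal below 0.08 rad); the robot touches nothing.
It fails at once if the purple spool, votive cup, thimble, tin or mug is moved more than 25 mm (distance of any of spare_spool, votive, thimble, tin, mug from where it was at the start of the episode above 0.025 m).
It fails at once if the purple spool, votive cup, thimble, tin or mug is tipped over (angle between any of spare_spool, votive, thimble, tin, mug's own z axis and vertical above 0.4 rad).
It fails at once if the golden spool is dropped (falls from the fingers by more than about 2 cm) (contact force between each of the arm, the fingers and spool below 0.1 N and horizontal distance between spool and spindle_tip above 0.02 m and linear speed of spool above 0.65 m/s).
It also fails if it takes over 51 s, if anything falls off the work surface, if the arm or the gripper's body presses on something with over 40 N, if the wrist force passes 120 N, or if a joint passes its speed limit or range.

ROBOT

A 6-joint arm with a two-finger parallel gripper is mounted at the origin on the work surface. World frame = base frame: x ahead of the robot, y to its left, z up, the work surface at z = 0. Lengths are in m, angles in rad, forces in N, time in s.
With the tool pointing down it reaches from about 0.3 to 0.875 m from the base axis. Payload 6.4 kg.
Tool frame: the origin (TCP) lies at the very end of the fingers, on their centre line; the grasp point (between the pads) lies 19 mm behind it (grip_point_offset is the distance from the TCP to the grasp point, in m); z points along the fingers, y is the line along which they close (so a half turn about z gives the same grasp; the last joint's range is limited). The gripper opens to 88 mm and grips with 3 to 60 N. Pads are 18 mm wide; open, the fingers measure 123 mm over their backs; the gripper's body (75 mm by 187 mm) begins 45 mm behind the grasp point.
Start: joints at [1.058, 0.181, 1.607, -0, 1.354, -0.206], TCP at [0.174, 0.548, 0.239] pointing down, gripper open.
Joint ranges: [-2.99, 2.99], [-0.89, 2.07], [0.3, 2.58], [-1.14, 4.28], [0, 2.63], [-3.12, 3.12]. Speed limits (rad/s): [2.57, 2.57, 3.01, 3.14, 3.14, 3.14].

INTERFACE

Orientations are given as a rotation vector (axis times angle).
In Python, from rig import get_obs, get_image, close_job, silhouettes, spot_point, grip_point_offset gives the robot as it stands.
- The arm moves only by the shell command python3 -m handwheel 'ROWS' [FORCE]. ROWS is JSON, one flat list of numbers, 7 for each row, row after row: the opening, from -1 (shut) to 1 (fully open), then the shift along the tool's x, y, z in mm, then the turn, a rotation vector about the tool's x, y, z in degrees. A call has 1 to 10 rows; each row shifts and turns the commanded pose from where the row before left it, along the tool's axes as they then stand; what a row does not reach is not made up. A row lasts 1/10 s, in which the tool goes at most 50 mm and 8.59 degrees, less where a joint would pass 70% of its speed; a pose out of reach is approached as far as the arm can. A call is refused whole if a number of a shift passes 50 or a number of a turn 8.59, either way. A call with a gripper value outside its range is refused whole. The fingers move at their own pace and stop on an object; FORCE is the grip in N (left out, the last holds). Time passes only in rows, so rows that do not move let the fingers close. It gives the time, the measured TCP pose, the force, the opening and the grip force at its end, in the units of the state.
- get_obs(): the state, without advancing time (a new reading comes with each control period).
- get_image(name): name is "side" or "top"; returns a dict with "img" (400x640x3 uint8, red, green, blue), "fx", "fy", "cx", "cy" (pixels), "R" (3x3) and "t" (3): a world point X has camera coordinates R X + t. Camera axes: x right, y down, z forward; pixel columns grow to the right and rows downward; lengths in m; the calibration is good to about 2 mm. A picture is of the moment at which its call begins. There is no depth.
- close_job(): hands the job in; it is judged then, once.
Trained networks look in the newest picture that a camera, given by its name, has taken for a name from the list of things; names that differ only in an ending like _2 or _b are one class to them, and where a whole thing is asked for, a point or a joint stands for the part that bears it (a point fixed in the world has none). Each returns a list of dicts, best first, with "score" (0 to 1); they miss things now and then, are a little off and sometimes report something else, mostly with a low value. They report only what shows in the picture. A call takes as long as a camera call. They do not tell look-alikes from the thing itself.
- silhouettes(camera, name): "mask" (400x640 bool, what is visible of it) and "xy" ([column, row] in pixels, amid what is visible of it).
- spot_point(camera, name): "xy" ([column, row] in pixels: a listed point, or the origin of a listed thing).
The state is a dict: "time": time; "qpos": joint angles; "joint_vel": joint speeds; "effort": joint torques, N m; "eef_pos": TCP position; "ee_rot": TCP orientation; "ft_force": force on the tool from outside, world axes, zero at the start; "moment": the same for the moment, N m; "grip_width": finger opening in m; "grip_force": force on a finger pad.
Only numpy, scipy, OpenCV 4.12 (cv2) and the standard library are available. Lean on these libraries where they do the work, as an engineer would, in place of code of your own. Each camera call takes 0.05 s, during which the arm holds its last target. There are 200 camera calls.

## Working session

There is one attempt and no reset: what is moved stays moved. The work goes in short steps, Python scripts to look and compute and a shell command to move; the robot and the scene stay as the last step left them, time stands still between calls to the robot, and variables do not carry over. Pictures are saved under pics/ and viewed, at most 10 in all, crops included, and the job is handed in when it is done.

```bash
mkdir -p pics; ls; cat > h.py <<'E'
import numpy as np, cv2
from rig import *
from scipy.spatial.transform import Rotation as Ro
def ray(c,xy):
    d=np.array([(xy[0]-c["cx"])/c["fx"],(xy[1]-c["cy"])/c["fy"],1.]); R=np.array(c["R"])
    d=R.T@d; return -R.T@np.array(c["t"]), d/np.linalg.norm(d)
def tri(c1,p1,c2,p2):
    o1,d1=ray(c1,p1);o2,d2=ray(c2,p2)
    s=np.linalg.lstsq(np.c_[d1,-d2],o2-o1,rcond=None)[0]
    a=o1+s[0]*d1;b=o2+s[1]*d2
    return (a+b)/2,np.linalg.norm(a-b)
def atz(c,p,z):
    o,d=ray(c,p); return o+d*(z-o[2])/d[2]
def proj(c,X):
    v=np.array(c["R"])@np.array(X)+c["t"]; return np.array([c["fx"]*v[0]/v[2]+c["cx"],c["fy"]*v[1]/v[2]+c["cy"]])
E
python3 - <<'E'
from h import *
np.set_printoptions(precision=4,suppress=True)
c={n:get_image(n) for n in("side","top")}
for n in c: cv2.imwrite(f"pics/{n}0.png",c[n]["img"][:,:,::-1]); print(n,ray(c[n],(320,200)))
for nm in["winder","pedal_pad","spindle_tip","spool","bobbin_box","cork","cork_top","spare_spool","votive","thimble","tin","mug"]:
    for n in c: print(nm,n,[(np.round(r["xy"],1).tolist(),round(r["score"],2)) for r in spot_point(n,nm)][:4])
for nm in["spool","pedal","bobbin_box","cork"]:
    for n in c: print("sil",nm,n,[(np.round(r["xy"],1).tolist(),round(r["score"],2),int(r["mask"].sum())) for r in silhouettes(n,nm)][:4])
o=get_obs();print(o["time"],o["eef_pos"],o["ee_rot"],o["ft_force"],grip_point_offset)
print(Ro.from_rotvec(o["ee_rot"]).as_matrix())
E
```

```text
pics
side (array([ 0.2431, -0.3631,  0.6528]), array([ 0.3944,  0.5985, -0.6973]))
top (array([0.4099, 0.1109, 1.184 ]), array([ 0.1632,  0.0018, -0.9866]))
winder side [([316.8, 229.5], 0.76), ([429.3, 333.3], 0.17)]
winder top [([317.9, 218.1], 0.74)]
pedal_pad side [([279.4, 215.7], 0.74), ([289.2, 334.7], 0.64)]
pedal_pad top [([310.1, 249.8], 0.67)]
spindle_tip side [([350.2, 181.8], 0.67)]
spindle_tip top [([326.4, 179.7], 0.67)]
spool side [([351.5, 208.8], 0.78), ([388.2, 252.4], 0.75), ([410.2, 228.0], 0.75), ([328.2, 173.4], 0.68)]
spool top [([323.5, 183.7], 0.92), ([366.2, 152.7], 0.77), ([256.1, 213.7], 0.73), ([374.7, 188.2], 0.68)]
bobbin_box side [([431.9, 330.8], 0.82)]
bobbin_box top [([448.0, 208.3], 0.87), ([326.3, 177.5], 0.58)]
cork side [([444.3, 314.8], 0.83)]
cork top [([445.5, 191.7], 0.82)]
cork_top side [([447.8, 308.0], 0.68)]
cork_top top [([447.2, 191.9], 0.83)]
spare_spool side [([412.7, 347.5], 0.85), ([318.0, 227.4], 0.27)]
spare_spool top [([450.8, 232.6], 0.85)]
votive side [([388.4, 196.1], 0.7)]
votive top [([325.7, 139.4], 0.95)]
thimble side [(
[... 341 characters left out ...]
6, 681)]
sil spool top [([318.9, 180.2], 0.96, 474), ([254.9, 209.1], 0.96, 554), ([256.9, 161.0], 0.87, 568), ([367.0, 147.6], 0.79, 527)]
sil pedal side [([288.8, 215.9], 0.55, 1052), ([315.0, 224.9], 0.33, 4523)]
sil pedal top [([311.7, 246.9], 0.92, 955)]
sil bobbin_box side [([436.1, 338.0], 0.94, 5046), ([278.8, 137.3], 0.54, 1010)]
sil bobbin_box top [([453.7, 211.6], 0.95, 2977), ([392.4, 297.7], 0.16, 1239)]
sil cork side [([450.2, 312.4], 0.91, 1353)]
sil cork top [([447.9, 190.2], 0.8, 933), ([406.3, 134.9], 0.42, 65)]
1.7 [0.1737 0.5482 0.2387] [0.48   3.1047 0.    ] [-0.3009  0.0265 -0.6411] 0.0187
[[-0.9533  0.302   0.    ]
 [ 0.302   0.9533  0.    ]
 [-0.      0.     -1.    ]]
```

View both.

View pics/side0.png

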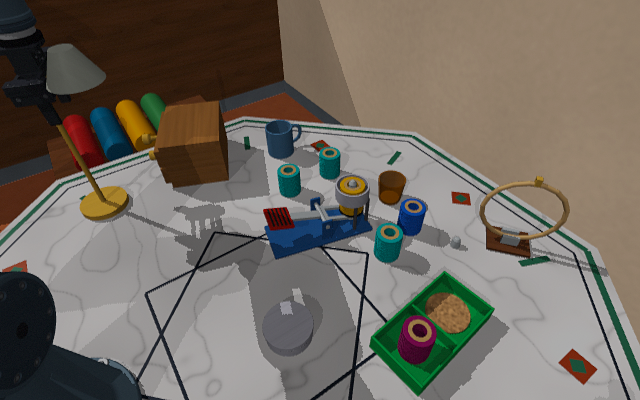

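View pics/top0.png

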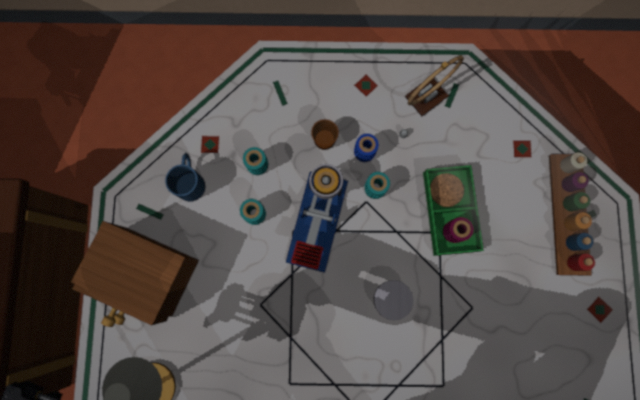

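```bash
python3 - <<'E'
from h import *
np.set_printoptions(precision=4,suppress=True)
c={n:get_image(n) for n in("side","top")}
P=dict(winder=((316.8,229.5),(317.9,218.1)),pad=((279.4,215.7),(310.1,249.8)),tip=((350.2,181.8),(326.4,179.7)),spool=((351.5,208.8),(323.5,183.7)),
box=((431.9,330.8),(448,208.3)),cork=((444.3,314.8),(445.5,191.7)),corktop=((447.8,308),(447.2,191.9)),spare=((412.7,347.5),(450.8,232.6)),
votive=((388.4,196.1),(325.7,139.4)),thimble=((457.4,243.1),(404.7,135.5)),mug=((280.6,152.9),(190.9,185.3)))
for k,(a,b) in P.items(): print(k,*tri(c["side"],a,c["top"],b))
print("tin",atz(c["top"],(392,298.4),0))
for p in [(366.2,152.7),(256.1,213.7),(374.7,188.2)]: print(atz(c["top"],p,0))
cr=c["side"]["img"][130:270,250:450,::-1]
cv2.imwrite("pics/crop.png",cv2.resize(cr,None,fx=4,fy=4,interpolation=cv2.INTER_CUBIC))
E
```

```text
winder [ 0.5562  0.1197 -0.0024] 0.009814808145491623
pad [0.4727 0.1354 0.0821] 0.009210532287180703
tip [0.6301 0.1002 0.1227] 0.00401558777375112
spool [0.6411 0.1054 0.0279] 0.0011404337798021865
box [ 0.5909 -0.2074 -0.009 ] 0.00015071030178069174
cork [ 0.6313 -0.2002 -0.0023] 0.001348434025604432
corktop [ 0.6284 -0.1994  0.0246] 0.004952613297629267
spare [ 0.5312 -0.2112  0.0023] 0.0053747811950519385
votive [0.7584 0.1018 0.008 ] 0.0031326594003229483
thimble [ 0.7739 -0.0999  0.0122] 0.005549731550340298
mug [ 0.6384  0.4403 -0.0118] 0.004452183704520763
tin [ 0.3683 -0.0637  0.    ]
[ 0.7288 -0.002   0.    ]
[ 0.5691  0.2708 -0.    ]
[ 0.6377 -0.0232  0.    ]
```

View pics/crop.png

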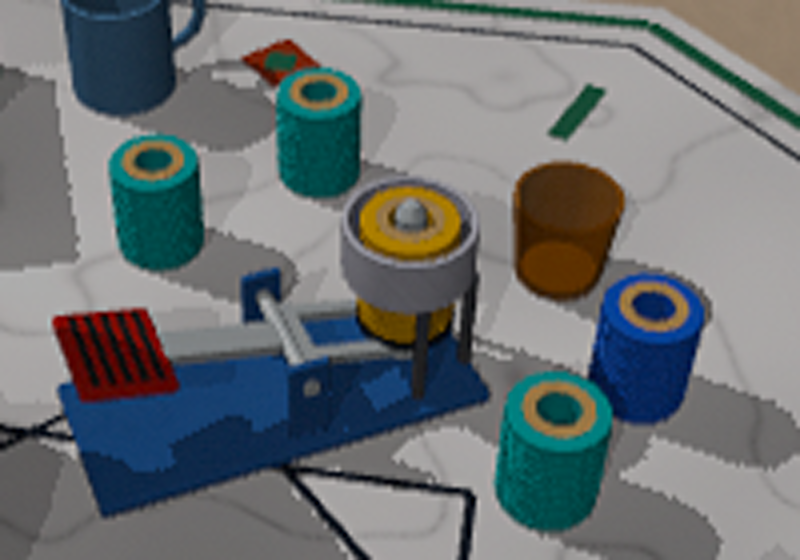

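The golden spool is the one in the guard ring, at side (352,195) and top (326,180). The look-alikes are turquoise at side (289,180), (330,162) and (388,245), and blue at (412,215). The crop confirms the choice. Next I refine the winder axis, pad and cork by colour.

```bash
python3 - <<'E'
from h import *
np.set_printoptions(precision=4,suppress=True)
c={n:get_image(n) for n in("side","top")}
B={"side":{"red":(255,200,310,240),"gold":(325,165,375,200),"cork":(415,280,485,345)},"top":{"red":(285,235,330,275),"gold":(305,160,345,200),"cork":(425,165,470,215)}}
R={"red":[((0,110,50),(8,255,255)),((172,110,50),(180,255,255))],"gold":[((19,130,60),(30,255,255))],"cork":[((8,50,50),(24,190,255))]}
P={}
for n in c:
    H=cv2.cvtColor(c[n]["img"],cv2.COLOR_RGB2HSV)
    for k in R:
        x0,y0,x1,y1=B[n][k]; m=np.zeros(H.shape[:2],np.uint8)
        mm=sum(cv2.inRange(H,*r) for r in R[k]); m[y0:y1,x0:x1]=mm[y0:y1,x0:x1]
        m=cv2.morphologyEx(m,cv2.MORPH_CLOSE,np.ones((5,5)))
        q=max(cv2.findContours(m,0,2)[0],key=cv2.contourArea); hull=cv2.convexHull(q)
        M=cv2.moments(hull); P[n,k]=(M["m10"]/M["m00"],M["m01"]/M["m00"]); print(n,k,P[n,k],M["m00"],cv2.boundingRect(q), cv2.minAreaRect(q))
for k in R: print(k,*tri(c["side"],P["side",k],c["top"],P["top",k]))
print("gold@.1145",atz(c["side"],P["side","gold"],.1145),atz(c["top"],P["top","gold"],.1145))
print("cork@8",atz(c["side"],P["side","cork"],.008),atz(c["top"],P["top","cork"],.008))
print("red@78",atz(c["side"],P["side","red"],.078),atz(c["top"],P["top","red"],.078))
print("tip",*tri(c["side"],(352.5,183),c["top"],(326,180)),atz(c["side"],(352.5,183),.126),atz(c["top"],(326,180),.126))
# base plate (blue) footprint in top; box corners
H=cv2.cvtColor(c["top"]["img"],cv2.COLOR_RGB2HSV)
def rect(lo,hi,b,z):
    m=np.zeros(H.shape[:2],np.uint8);x0,y0,x1,y1=b
    m[y0:y1,x0:x1]=cv2.inRange(H,lo,hi)[y0:y1,x0:x1]
    ys,xs=np.nonzero(m); W=np.array([atz(c["top"],(x,y),z)[:2] for x,y in zip(xs,ys)],np.float32)*1000
    print("rect",cv2.minAreaRect(W))
rect((105,120,20),(125,255,255),(280,165,352,275),.010)
rect((50,120,20),(75,255,255),(415,155,490,265),.040)
E
```

```text
side red (278.271921182266, 218.17733990147784) 507.5 (263, 207, 32, 23) ((278.4461669921875, 218.0692596435547), (21.582042694091797, 28.90009117126465), 82.87498474121094)
side gold (352.1367880485527, 185.58590102707748) 357.0 (340, 177, 25, 18) ((352.0, 185.5), (17.0, 24.0), 90.0)
side cork (447.677620685263, 312.09820405043945) 1308.5 (425, 293, 45, 40) ((448.10980224609375, 311.4878234863281), (47.320648193359375, 34.04588317871094), 38.65980911254883)
top red (306.5953206239168, 254.65049104563832) 577.0 (292, 241, 30, 28) ((306.6763610839844, 254.7136993408203), (26.6680850982666, 22.545482635498047), 14.931416511535645)
top gold (325.3189588189588, 180.83177933177933) 429.0 (314, 169, 24, 24) ((325.5, 180.5), (23.0, 23.0), 90.0)
top cork (446.8143355925241, 189.64530704456766) 811.5 (431, 174, 33, 33) ((446.75006103515625, 189.25003051757812), (32.526912689208984, 30.405588150024414), 45.0)
red [0.4667 0.1417 0.071 ] 0.0006232307659665947
gold [0.633  0.1009 0.1088] 0.0020315507196234377
cork [ 0.6354 -0.2018  0.006 ] 0.0002812895045882095
gold@.1145 [0.63   0.0957 0.1145] [0.631  0.1015 0.1145]
cork@8 [ 0.6341 -0.2022  0.008 ] [ 0.6352 -0.2013  0.008 ]
red@78 [0.4643 0.1356 0.078 ] [0.4661 0.1417 0.078 ]
tip [0.6329 0.0996 0.1175] 0.0014307338509284904 [0.6274 0.092  0.126 ] [0.6305 0.1001 0.126 ]
rect ((552.499267578125, 119.05862426757812), (100.2209701538086, 228.6049346923828), 76.04671478271484)
rect ((580.9788208007812, -203.25257873535156), (206.45652770996094, 117.34273529052734), 5.7466936111450195)
```

```bash
python3 -m handwheel '[-1,-36,-27,0,0,0,0, -1,-36,-27,0,0,0,0, -1,-36,-27,0,0,0,0, -1,-36,-27,0,0,0,0, -1,-36,-27,0,0,0,0, -1,-36,-27,0,0,0,0, -1,-36,-27,5,0,0,0, -1,-36,-27,15,0,0,0, -1,-36,-27,20,0,0,0, -1,-36,-27,20,0,0,-3.6]'; python3 - <<'E'
from h import *
np.set_printoptions(precision=4,suppress=True)
o=get_obs();p=o["eef_pos"];R=Ro.from_rotvec(o["ee_rot"]).as_matrix();print(o["time"],p,o["joint_vel"],R)
print(R.T@(np.array([.4665,.1415,.085])-p)*1000)
E
```

```text
time: 2.9
eef_pos: [0.4365, 0.1804, 0.1787]
ee_rot: [0.381, 3.117, 0.001]
ft_force: [-0.2, 0.9, -0.2]
grip_width: 0.01
grip_force: 0.0
2.9 [0.4365 0.1804 0.1787] [-0.8989  0.4581 -0.0106  0.0028 -0.4476 -1.5652] [[-0.9705  0.2409  0.0019]
 [ 0.2409  0.9705  0.0004]
 [-0.0018  0.0008 -1.    ]]
[-38.3429 -30.6504  93.7542]
```

```bash
python3 -m handwheel '[-1,-20,-15,20,0,0,0, -1,-18,-15,25,0,0,0, -1,0,0,25,0,0,0, -1,0,0,20,0,0,0, -1,0,0,0,0,0,0]'; python3 - <<'E'
from h import *
np.set_printoptions(precision=4,suppress=True)
o=get_obs();p=o["eef_pos"];print(o["time"],p)
c={n:get_image(n) for n in("side","top")}
I=c["side"]["img"][130:270,230:430,::-1]
cv2.imwrite("pics/p1.png",cv2.resize(I,None,fx=3,fy=3,interpolation=cv2.INTER_CUBIC))
E
```

```text
time: 3.4
eef_pos: [0.4628, 0.1433, 0.0861]
ee_rot: [-0.383, -3.113, 0.002]
ft_force: [-1.1, 0.1, 0.2]
grip_width: 0.0002
grip_force: 0.0
3.4 [0.4628 0.1433 0.0861]
```

View pics/p1.png

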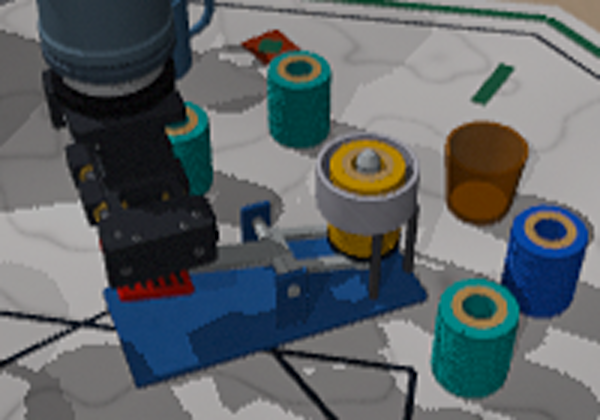

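The picture shows the closed gripper right over the pad (crop 150,275), and the golden spool is still down in the ring. I press now.

```bash
python3 -m handwheel '[-1,-2,-1,10,0,0,0, -1,0,0,12,0,0,0, -1,0,0,12,0,0,0, -1,0,0,12,0,0,0, -1,0,0,8,0,0,0, -1,0,0,4,0,0,0, -1,0,0,0,0,0,0, -1,0,0,0,0,0,0]'
```

```text
time: 4.3
eef_pos: [0.4682, 0.1427, 0.0325]
ee_rot: [0.381, 3.115, 0.001]
ft_force: [-4.1, -0.0, 10.9]
grip_width: 0.0003
grip_force: 6.2
```

```bash
python3 -m handwheel '[-1,0,0,3,0,0,0, -1,0,0,3,0,0,0, -1,0,0,0,0,0,0, -1,0,0,0,0,0,0]'
```

```text
time: 4.7
eef_pos: [0.4688, 0.1427, 0.0301]
ee_rot: [0.38, 3.115, 0.0]
ft_force: [-20.2, -1.7, 54.0]
grip_width: 0.0002
grip_force: 28.7
```

```bash
python3 -m handwheel '[-1,0,0,-4,0,0,0, -1,0,0,-12,0,0,0, -1,0,0,-16,0,0,0, -1,0,0,-20,0,0,0, -1,0,0,-40,0,0,0, 1,0,0,-45,0,0,0, 1,0,0,-45,0,0,0, 1,0,0,0,0,0,0]'; python3 - <<'E'
from h import *
np.set_printoptions(precision=4,suppress=True)
o=get_obs();p=o["eef_pos"];R=Ro.from_rotvec(o["ee_rot"]).as_matrix();print(o["time"],p,R)
c={n:get_image(n) for n in("side","top")}
I=c["side"]["img"][110:250,250:450,::-1]
cv2.imwrite("pics/p2.png",cv2.resize(I,None,fx=3,fy=3,interpolation=cv2.INTER_CUBIC))
cv2.imwrite("pics/top2.png",c["top"]["img"][:,:,::-1])
B={"side":(320,120,380,215),"top":(300,150,350,205)}
for n in c:
    H=cv2.cvtColor(c[n]["img"],cv2.COLOR_RGB2HSV);x0,y0,x1,y1=B[n]
    m=np.zeros(H.shape[:2],np.uint8);m[y0:y1,x0:x1]=cv2.inRange(H,(19,130,60),(30,255,255))[y0:y1,x0:x1]
    q=max(cv2.findContours(m,0,2)[0],key=cv2.contourArea);print(n,cv2.boundingRect(q),cv2.minEnclosingCircle(q))
    print([(np.round(r["xy"],1),r["score"]) for r in spot_point(n,"spindle_tip")][:2])
for z in(.126,.1495):print(z,[proj(c[n],[.632,.1,z]) for n in c])
E
```

```text
time: 5.5
eef_pos: [0.471, 0.1428, 0.214]
ee_rot: [0.38, 3.105, 0.004]
ft_force: [1.5, 0.4, 0.5]
grip_width: 0.0224
grip_force: 0.0
5.5 [0.471  0.1428 0.214 ] [[-0.9704  0.2409  0.0137]
 [ 0.241   0.9705  0.0007]
 [-0.0131  0.004  -0.9999]]
side (340, 164, 26, 31) ((352.5, 179.6999969482422), 16.122756958007812)
[(array([349.3, 179.5]), 0.65)]
top (314, 170, 25, 22) ((325.6363525390625, 179.36363220214844), 12.813132286071777)
[(array([326.5, 177.1]), 0.69)]
0.126 [array([351.9119, 180.183 ]), array([326.048 , 179.3521])]
0.1495 [array([352.4058, 171.8152]), array([326.1871, 177.1489])]
```

View pics/p2.png

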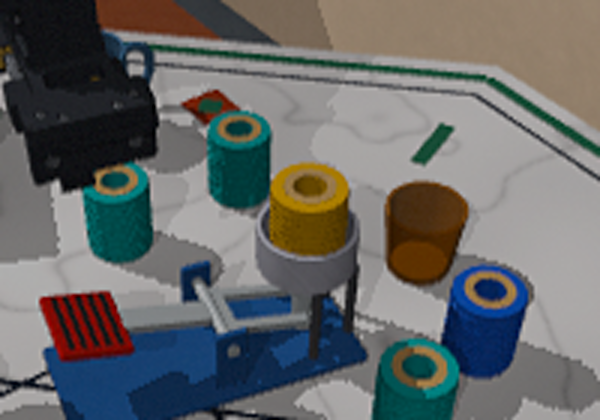

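The spool stands raised at crop (310,200) with its hole at side (353,172), and the pedal is back up. I move above it with the fingers opening.

```bash
python3 -m handwheel '[1,-33,-1,0,0,0,0, 1,-33,-1,0,0,0,0, 1,-33,-1,0,0,0,0, 1,-33,0,0,0,0,0, 1,-34,0,0,0,0,0, 1,0,0,10,0,0,0, 1,0,0,10,0,0,0, 1,0,0,0,0,0,0, 1,0,0,0,0,0,0]'; python3 - <<'E'
from h import *
np.set_printoptions(precision=4,suppress=True)
o=get_obs();p=o["eef_pos"];R=Ro.from_rotvec(o["ee_rot"]).as_matrix();print(o["time"],p,o["grip_width"],R)
print(R.T@(np.array([.632,.0995,.12])-p)*1000)
E
```

```text
time: 6.6
eef_pos: [0.6254, 0.0998, 0.1855]
ee_rot: [-0.381, -3.116, 0.0]
ft_force: [0.9, -0.5, -0.3]
grip_width: 0.0879
grip_force: 0.0
6.6 [0.6254 0.0998 0.1855] 0.08786048059967236 [[-0.9705  0.2409 -0.0027]
 [ 0.2409  0.9705  0.0002]
 [ 0.0027 -0.0005 -1.    ]]
[-6.7073  1.3097 65.4642]
```

```bash
python3 -m handwheel '[1,-6,1,10,0,0,0, 1,0,0,15,0,0,0, 1,0,0,15,0,0,0, 1,0,0,15,0,0,0, 1,0,0,10,0,0,0, 1,0,0,0,0,0,0, 1,0,0,0,0,0,0]'; python3 - <<'E'
from h import *
o=get_obs();print(o["time"],o["eef_pos"])
c={n:get_image(n) for n in("side","top")}
I=np.vstack([cv2.resize(c["side"]["img"][110:210,290:420],None,fx=3,fy=3),cv2.resize(c["top"]["img"][130:230,260:390],None,fx=3,fy=3)])[:,:,::-1]
cv2.imwrite("pics/p3.png",I)
E
```

```text
time: 7.3
eef_pos: [0.633, 0.0988, 0.1214]
ee_rot: [-0.382, -3.118, 0.0]
ft_force: [-1.0, 0.1, 0.0]
grip_width: 0.0885
grip_force: 0.0
7.3 [0.63299141 0.09882319 0.12144564]
```

View pics/p3.png

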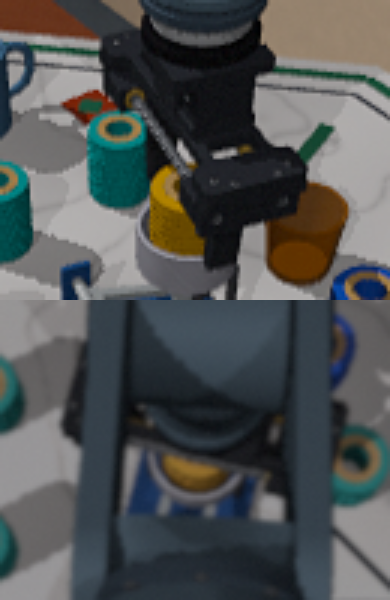

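The fingers straddle the spool above the rim, so I close.

```bash
python3 -m handwheel '[-1,0,0,0,0,0,0, -1,0,0,0,0,0,0, -1,0,0,0,0,0,0, -1,0,0,0,0,0,0, -1,0,0,0,0,0,0, -1,0,0,0,0,0,0]' 20
```

```text
time: 8.0
eef_pos: [0.6333, 0.0991, 0.122]
ee_rot: [0.382, 3.118, 0.001]
ft_force: [0.0, 1.8, 2.0]
grip_width: 0.0558
grip_force: 20.0
```

```bash
python3 -m handwheel '[-1,0,0,-6,0,0,0, -1,0,0,-10,0,0,0, -1,0,0,-14,0,0,0, -1,0,0,-14,0,0,0, -1,0,0,-14,0,0,0, -1,0,0,-14,0,0,0, -1,0,0,-8,0,0,0, -1,0,0,0,0,0,0, -1,0,0,0,0,0,0]'; python3 - <<'E'
from h import *
np.set_printoptions(precision=4,suppress=True)
o=get_obs();p=o["eef_pos"];R=Ro.from_rotvec(o["ee_rot"]).as_matrix();print(o["time"],p,o["ft_force"],R)
print(R.T@(np.array([.635,-.2015,.2])-p)*1000)
c=get_image("side")
cv2.imwrite("pics/p4.png",cv2.resize(c["img"][60:220,270:430,::-1],None,fx=3,fy=3))
for t in [.122-.0795]: print("expected foot offset below TCP",t)
for z in (.155,.225): print(z,proj(c,[p[0],p[1],z]))
E
```

```text
time: 8.9
eef_pos: [0.6329, 0.0988, 0.2016]
ee_rot: [-0.382, -3.118, 0.0]
ft_force: [-0.1, -0.7, -1.7]
grip_width: 0.0559
grip_force: 20.0
8.9 [0.6329 0.0988 0.2016] [-0.1335 -0.7003 -1.6731] [[-0.9704  0.2416 -0.0003]
 [ 0.2416  0.9704 -0.    ]
 [ 0.0003 -0.0001 -1.    ]]
[ -74.6253 -290.8717    1.5596]
expected foot offset below TCP 0.042499999999999996
0.155 [353.2045 169.9551]
0.225 [354.8693 142.5299]
```

View pics/p4.png

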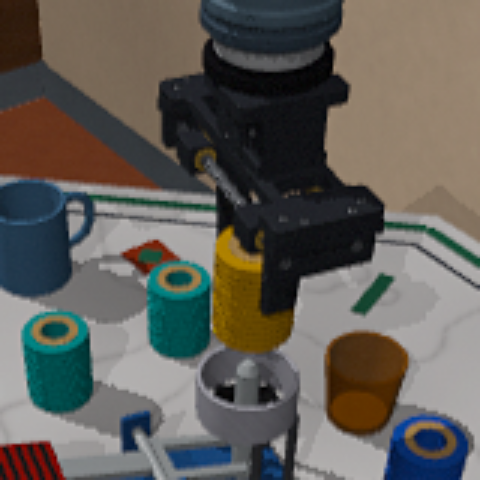

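The spool is held clear above the spindle (crop 253,290). Next I carry it over the cork.

```bash
python3 -m handwheel '[-1,-5,-20,0,0,0,0, -1,-9,-36,0,0,0,0, -1,-9,-36,0,0,0,0, -1,-9,-36,0,0,0,0, -1,-9,-36,0,0,0,0, -1,-9,-36,0,0,0,0, -1,-9,-36,0,0,0,0, -1,-9,-36,0,0,0,0, -1,-7,-19,0,0,0,0, -1,0,0,0,0,0,0]'; python3 -m handwheel '[-1,0,0,20,0,0,0, -1,0,0,25,0,0,0, -1,0,0,25,0,0,0, -1,0,0,20,0,0,0, -1,0,0,0,0,0,0, -1,0,0,0,0,0,0]'; python3 - <<'E'
from h import *
np.set_printoptions(precision=4,suppress=True)
o=get_obs();p=o["eef_pos"];R=Ro.from_rotvec(o["ee_rot"]).as_matrix();print(o["time"],p,o["ft_force"],R)
print(R.T@(np.array([.635,-.2015,.051])-p)*1000)
c={n:get_image(n) for n in("side","top")}
I=cv2.resize(c["side"]["img"][215:400,340:520,::-1],None,fx=3,fy=3)
cv2.imwrite("pics/p5.png",I)
print(proj(c["side"],[p[0],p[1],p[2]-.043])-[340,215])
E
```

```text
time: 9.95
eef_pos: [0.6351, -0.2043, 0.2007]
ee_rot: [-0.387, -3.117, 0.0]
ft_force: [-0.8, 0.7, -1.5]
grip_width: 0.0555
grip_force: 20.0
time: 10.55
eef_pos: [0.6356, -0.2003, 0.1116]
ee_rot: [-0.38, -3.117, -0.001]
ft_force: [0.3, 0.2, -1.1]
grip_width: 0.056
grip_force: 20.0
10.55 [ 0.6356 -0.2003  0.1116] [ 0.3029  0.2244 -1.1302] [[-0.9707  0.2404 -0.001 ]
 [ 0.2404  0.9707  0.0008]
 [ 0.0011  0.0006 -1.    ]]
[ 0.1943 -1.302  60.5501]
[115.068   78.8335]
```

View pics/p5.png

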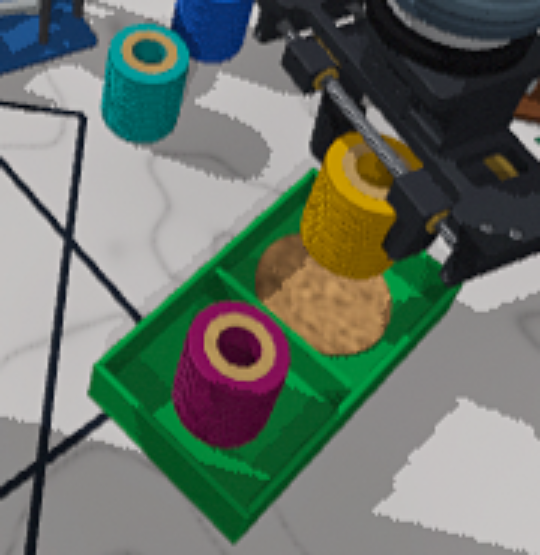

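The spool hangs upright over the cork, its foot at crop (345,265), and the purple spool is clear. I lower it, going slowly near contact.

```bash
python3 -m handwheel '[-1,0,-1,15,0,0,0, -1,0,0,18,0,0,0, -1,0,0,12,0,0,0, -1,0,0,6,0,0,0, -1,0,0,3,0,0,0, -1,0,0,2,0,0,0, -1,0,0,1,0,0,0, -1,0,0,0,0,0,0]'
```

```text
time: 11.45
eef_pos: [0.6356, -0.2028, 0.0551]
ee_rot: [0.382, 3.118, -0.0]
ft_force: [0.7, 0.1, -1.0]
grip_width: 0.0556
grip_force: 20.0
```

```bash
python3 -m handwheel '[-1,0,0,1.5,0,0,0, -1,0,0,1.5,0,0,0, -1,0,0,0,0,0,0]'; python3 -m handwheel '[-1,0,0,1,0,0,0, -1,0,0,0,0,0,0, -1,0,0,0,0,0,0]'
```

```text
time: 11.75
eef_pos: [0.6352, -0.2026, 0.0516]
ee_rot: [-0.382, -3.118, -0.0]
ft_force: [-0.6, 1.0, -1.7]
grip_width: 0.0559
grip_force: 20.0
time: 12.05
eef_pos: [0.6353, -0.2026, 0.0507]
ee_rot: [-0.382, -3.118, -0.0]
ft_force: [-0.5, -0.1, -1.7]
grip_width: 0.0557
grip_force: 20.0
```

```bash
python3 -m handwheel '[-1,0,0,1,0,0,0, -1,0,0,0,0,0,0, -1,0,0,0,0,0,0]'; python3 -m handwheel '[-1,0,0,1,0,0,0, -1,0,0,0,0,0,0, -1,0,0,0,0,0,0]'
```

```text
time: 12.35
eef_pos: [0.6353, -0.2026, 0.0496]
ee_rot: [-0.382, -3.118, -0.0]
ft_force: [-0.1, -0.4, -1.4]
grip_width: 0.056
grip_force: 20.0
time: 12.65
eef_pos: [0.6355, -0.2027, 0.0493]
ee_rot: [0.382, 3.118, -0.0]
ft_force: [-2.3, 0.8, 4.4]
grip_width: 0.0561
grip_force: 20.0
```

Contact is felt (force went from -1.5 to +4.4 N). I release, then retreat straight up.

```bash
python3 -m handwheel '[-0.2,0,0,0,0,0,0, 0.4,0,0,0,0,0,0, 0.8,0,0,0,0,0,0, 0.9,0,0,0,0,0,0, 0.9,0,0,0,0,0,0]'; python3 -m handwheel '[0.9,0,0,-10,0,0,0, 0.9,0,0,-25,0,0,0, 0.9,0,0,-30,0,0,0, 0.9,0,0,-40,0,0,0, 0.9,0,0,-40,0,0,0, 0.9,-40,0,0,0,0,0, 0.9,-40,0,0,0,0,0, 0.9,0,0,0,0,0,0, 0.9,0,0,0,0,0,0]'; python3 - <<'E'
from h import *
np.set_printoptions(precision=4,suppress=True)
c={n:get_image(n) for n in("side","top")}
I=cv2.resize(c["side"]["img"][180:380,230:500,::-1],None,fx=2.8,fy=2.8)
cv2.imwrite("pics/p6.png",I)
for z in(.008,.078): print(proj(c["side"],[.6353,-.2026,z]))
for n in c: print(n,[(np.round(r["xy"],1),round(r["score"],2)) for r in spot_point(n,"spool")])
E
```

```text
time: 13.15
eef_pos: [0.6352, -0.2026, 0.0484]
ee_rot: [-0.382, -3.118, -0.0]
ft_force: [-0.3, -0.3, -0.2]
grip_width: 0.0827
grip_force: 0.0
time: 14.05
eef_pos: [0.7129, -0.2219, 0.193]
ee_rot: [-0.382, -3.117, -0.001]
ft_force: [-0.8, -0.1, -0.4]
grip_width: 0.0836
grip_force: 0.0
[448.2806 311.9325]
[457.2465 291.9516]
side [(array([329.1, 173.1]), 0.87), (array([292.6, 189.9]), 0.71), (array([445.1, 313.2]), 0.57), (array([387.8, 255.4]), 0.57), (array([409.5, 223.7]), 0.55)]
top [(array([365.5, 151.6]), 0.98), (array([256.5, 165.2]), 0.92), (array([255.8, 212.7]), 0.66), (array([447.1, 186.3]), 0.57)]
```

View pics/p6.png

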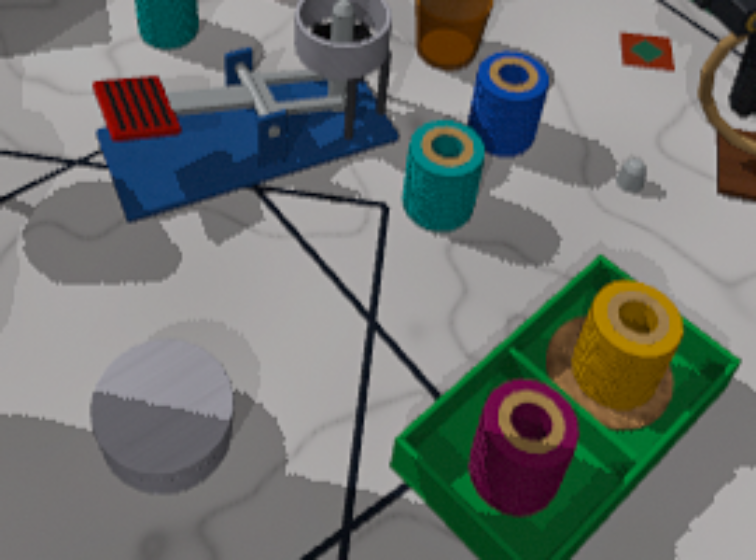

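The golden spool stands upright on the cork at crop (625,345), near the centre. The pedal is up and everything else is in place. The gripper is clear, so I hand in.

```bash
python3 -c "
from rig import *
print(close_job())"
```

```text
the job is handed in; nothing more can be done
None
```

I pressed the pedal to its stop and let it come back up. The golden spool came off its spindle and now stands upright on the cork disc, and nothing else moved that I could see. I handed the job in after about 14 s of robot time; no verdict came back.

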